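Clear the mill and roll the spice jar home along the rack wall

ROBOT

A 6-joint arm with a two-finger parallel gripper is mounted at the origin on the work surface. World frame = base frame: x ahead of the robot, y to its left, z up, the work surface at z = 0. Lengths are in mm, angles in rad, forces in N, time in s.
With the tool pointing down it reaches from about 350 to 875 mm from the base axis. Payload 4.2 kg.
Tool frame: the origin (TCP) lies midway between the tips of the shut fingers; the grasp point (between the pads) lies 19 mm behind it; z points along the fingers, y is the direction in which the jaws open and shut (so a half turn about z gives the same grasp; the last joint's range is limited). The gripper opens to 85 mm and grips with 20 to 120 N. Pads are 22 mm wide; open, the fingers measure 114 mm over their backs; the gripper's body (76 mm by 85 mm) begins 54 mm behind the grasp point. The pads swing forward as they close: fully open they stand 13 mm farther back than shut.
Start: joints at [1.401, 0.385, 0.008, 0, -1.194, -0.259], TCP at [259.829, 568.408, 231.312] pointing down, gripper open.
Joint ranges: [-3.14, 3.14], [-1.21, 2.06], [-1.07, 1.41], [-3.16, 2.05], [-2.99, -0.16], [-3.1, 3.1]. Speed limits (rad/s): [2.79, 2.79, 3.14, 3.14, 3.14, 3.14].

INTERFACE

Orientations are given as a unit quaternion [x, y, z, w].
In Python, from bench import read_state, get_image, job_done, search_frame, regions_of gives the robot as it stands.
- The arm moves only by the tool servo_tool, never from a script. Its arguments are lists of equal length, an entry for each row: "turn": the turn, a rotation vector about the world's x, y, z in rad, a list of three; "dp": the shift along the world's x, y, z in m, a list of three; "fingers": the finger opening in m, from 0 to 0.0854. In form: {"turn": [[rx, ry, rz], ...], "dp": [[tx, ty, tz], ...], "fingers": [fingers, ...]}. A call has exactly 5 rows; each row shifts and turns the pose as measured when the row begins; what a row does not reach is not made up. A row lasts 1/8 s, in which the tool goes at most 62.5 mm and 10.7 degrees, less where a joint would pass 70% of its speed; a pose out of reach is approached as far as the arm can. A call is refused whole if a number of a shift passes 0.0625 or a number of a turn 0.188, either way. A call with a gripper value outside its range is refused whole. The fingers move at their own pace and stop on an object; the grip force is fixed at half the most. Time passes only in rows, so rows that do not move let the fingers close, or fill a call up. It gives the time, the measured TCP pose, the force and the opening at its end, in the units of the state.
- read_state(): the state, without advancing time (a new reading comes with each control period).
- get_image(name): name is "side" or "top"; returns a dict with "img" (400x640x3 uint8, red, green, blue), "vfov" (degrees; the focal length in pixels is half the picture's height over the tangent of half this angle, whatever the lens; pixels are square), "cx", "cy" (the principal point, pixels), "k1" (the pictures are not rectified: a ray, as slopes to the right and down, at radius r is drawn at 1 + k1 r^2 times it, then the intrinsics apply), "world_from_camera" (4x4, takes a point from camera to world coordinates). Camera axes: x right, y down, z forward; pixel columns grow to the right and rows downward; lengths in mm; the calibration is good to about 2 mm. A picture is of the moment at which its call begins. There is no depth.
- job_done(): hands the job in, once; it reports no verdict.
Trained networks look in the newest picture that a camera, given by its name, has taken for a name from the list of things; names that differ only in an ending like _2 or _b are one class to them, and where a whole thing is asked for, a point or a joint stands for the part that bears it (a point fixed in the world has none). Each returns a list of dicts, best first, with "score" (0 to 1); they miss things now and then, are a little off and sometimes report something else, mostly with a low value. They report only what shows in the picture. A call takes as long as a camera call. They do not tell look-alikes from the thing itself.
- search_frame(query, camera): "box" ([left, top, width, height] in pixels, round what is visible of it).
- regions_of(query, camera): "region" (400x640 bool, what is visible of it) and "box" ([left, top, width, height] in pixels, round what is visible of it).
The state is a dict: "clock": time; "joints": joint angles; "joint_vel": joint speeds; "joint_efforts": joint torques, N m; "position": TCP position; "ee_rot": TCP orientation; "contact_force": force on the tool from outside, world axes, zero at the start; "wrist_torque": the same for the moment, N m; "gripper_width": finger opening in mm.
Only numpy, scipy, OpenCV 4.12 (cv2) and the standard library are available. Lean on these libraries where they do the work, as an engineer would, in place of code of your own. Each camera call takes 0.05 s, during which the arm holds its last target. There are 200 camera calls.

TASK

The pepper mill is standing in the way in front of the jar rack: first stand it gently on the cork coaster, near its middle. Then, without lifting the lying spice jar, slowly roll it along the rack's guide wall, keeping it close to the wall and never letting it run away, until it has gone over the low steel ridge and rests in its berth under the shelf. Do not disturb the standing jar and tin beside the rack or the small bowl by the coaster.

Things in the scene. Friction and masses are not known exactly. Their poses are not given: they have to be found in the camera images.
- rack: Fixed wooden jar rack. Origin: on the counter (z=0), in the lane, below the front edge of its shelf; +x runs along the lane into the rack, +y towards the guide wall. Guide wall: inner face at y=+55 mm, 12 mm thick, 45 mm high, from x=-230 to +100 mm. From x=0 to 100 mm it is 120 mm high and carries the shelf; opposite stands a 30 mm high rail, inner face at y=-65 mm. The lane floor is the counter.
- shelf_edge (a point): Middle of the lower front edge of the rack's slatted shelf, 120 mm above the counter; axes as the rack's. The shelf covers x 0 to 100 mm behind it, is 15 mm thick and 144 mm wide, with small fixed jars on it to 215 mm above the counter. No room for a vertical hand in the berth: lean it so that the fingers point forward and down under this edge.
- ridge (a point): Crest of the fixed, gently rounded steel ridge across the lane, at rack x=20 mm, 4 mm above the counter and 35 mm wide at its foot; axes as the rack's. The jar goes over it most easily when pushed low, the fingers rising a little with it. Beyond it a wooden stop, 30 mm high, has its front face at rack x=76 mm. Between ridge and stop is the berth: there the lying jar rests with its centre at rack x=43 to 49 mm.
- jar: Round glass spice jar with steel lid, lying on its side and free to roll: a plain cylinder 54 mm in diameter, 96 mm long, about 0.25 kg. Origin: its centre (27 mm above the counter); its y axis is the cylinder's axis, lid at +y; x and z turn as it rolls. It starts in front of the rack (rack x about -180 to -145 mm), roughly square across the lane, its lid end 3 to 7 mm from the guide wall.
- mill: Dark wooden pepper mill, standing upright in the lane between jar and shelf, about 0.18 kg. Origin: centre of its underside; z up along its axis. Round, 110 mm high: foot 48 mm in diameter up to 14 mm, straight body 42 mm in diameter from 14 to 80 mm, groove at 83 mm, domed head with a 12 mm knob. Grip it round the body.
- coaster: Round cork coaster, fixed to the counter, 100 mm in diameter, 10 mm thick. Origin: centre of its underside (top at +10 mm).
- tall_jar: Bystander: standing amber jar, 46 mm in diameter, 105 mm high, outside the guide wall. Origin: centre of underside.
- tin: Bystander: standing steel tin, 48 mm in diameter, 60 mm high, on the lane's open side. Origin: centre of underside.
- salt_bowl: Bystander: small white bowl, 70 mm in diameter, 40 mm high, near the coaster. Origin: centre of underside.
Not all that is in view belongs to the job. There is more than one size of the coaster; the one meant has the size given above.

How it is judged:
By the outcome, as a careful person would: the job done as asked, in the order asked, and still so for the second after the job is handed in, with the robot touching nothing.
It also fails if it takes over 72 s, if anything falls off the work surface, if the arm or the gripper's body presses on something with over 40 N, if the wrist force passes 120 N, or if a joint passes its speed limit or range.

## Working session

There is one attempt and no reset: what is moved stays moved. The work goes in short steps, Python scripts to look and compute and a tool call to move; the robot and the scene stay as the last step left them, time stands still between calls to the robot, and variables do not carry over. Pictures are saved under pics/ and viewed, about 8 in all and at most 12, crops included, and the job is handed in when it is done.

Besides the shell and the picture viewer there is one more tool, called after "Request:" in YAML: its name, and indented under it one key for each argument. servo_tool: Moves the arm, as the interface text tells. Its arguments: {"type":"object","properties":{"turn":{"type":"array","items":{"type":"array","items":{"type":"number"}}},"dp":{"type":"array","items":{"type":"array","items":{"type":"number"}}},"fingers":{"type":"array","items":{"type":"number"}}},"required":["turn","dp","fingers"]}

```bash
ls; mkdir -p pics; cat > h.py <<'E'
import numpy as np, cv2
from bench import *
def save(d,n): cv2.imwrite(n,cv2.cvtColor(d['img'],cv2.COLOR_RGB2BGR))
def f_of(d): return 200/np.tan(np.radians(d['vfov'])/2)
def ray(d,u,v):
    f=f_of(d); x=np.array([(u-d['cx'])/f,(v-d['cy'])/f]); p=x.copy()
    for _ in range(30): p=x/(1+d['k1']*(p@p))
    T=np.array(d['world_from_camera']); r=T[:3,:3]@np.array([p[0],p[1],1]); return T[:3,3],r
def atz(d,u,v,z):
    o,r=ray(d,u,v); return o+r*(z-o[2])/r[2]
def proj(d,P):
    T=np.array(d['world_from_camera']); P=np.atleast_2d(P); c=(P-T[:3,3])@T[:3,:3]
    s=c[:,:2]/c[:,2:]; s=s*(1+d['k1']*(s**2).sum(1))[:,None]
    return s*f_of(d)+[d['cx'],d['cy']]
E
python3 - <<'E'
from h import *
for n in ['side','top']:
    d=get_image(n); save(d,f'pics/{n}0.png'); print(n,d['img'].shape,d['vfov'],d['cx'],d['cy'],d['k1']);print(np.round(d['world_from_camera'],3).tolist())
    for q in ['rack','shelf_edge','ridge','jar','mill','coaster','tall_jar','tin','salt_bowl']:
        try: print(q,[(round(r['score'],2),np.round(r['box']).tolist()) for r in search_frame(q,n)][:4])
        except Exception as e: print(q,e)
print(read_state())
E
```

```text
pics
side (400, 640, 3) 48.215380343514795 327.4280637227646 197.81542721167722 -0.12177078353413823
[[0.997, -0.05, 0.056, 487.933], [-0.074, -0.517, 0.853, -1185.26], [-0.014, -0.855, -0.519, 762.321], [0.0, 0.0, 0.0, 1.0]]
rack [(0.93, [276.0, 115.0, 79.0, 102.0])]
shelf_edge [(0.88, [280.0, 121.0, 70.0, 94.0])]
ridge [(0.62, [277.0, 117.0, 76.0, 103.0])]
jar [(0.58, [287.0, 191.0, 36.0, 21.0])]
mill [(0.64, [313.0, 166.0, 15.0, 32.0])]
coaster [(0.95, [310.0, 311.0, 63.0, 49.0]), (0.82, [227.0, 240.0, 51.0, 37.0]), (0.71, [309.0, 253.0, 39.0, 32.0])]
tall_jar [(0.89, [272.0, 162.0, 14.0, 33.0])]
tin [(0.56, [350.0, 171.0, 15.0, 15.0])]
salt_bowl [(0.57, [274.0, 269.0, 25.0, 27.0])]
top (400, 640, 3) 42.131329715852964 325.9817617703528 200.47221770527986 -0.09977013992894564
[[-0.01, -0.998, 0.06, 483.672], [-1.0, 0.01, 0.005, -148.234], [-0.005, -0.06, -0.998, 1354.255], [0.0, 0.0, 0.0, 1.0]]
rack [(0.58, [152.0, 156.0, 134.0, 102.0])]
shelf_edge [(0.62, [149.0, 156.0, 142.0, 106.0])]
ridge [(0.61, [154.0, 156.0, 137.0, 105.0])]
jar [(0.93, [258.0, 203.0, 31.0, 42.0])]
mill [(0.
[... 321 characters left out ...]

{'clock': 1.0, 'joints': array([ 1.40061550e+00,  3.84684719e-01,  7.90628150e-03,  2.94544388e-05,
       -1.19395845e+00, -2.58612666e-01]), 'joint_vel': array([-0.00173335, -0.00016883,  0.00035164,  0.00048083,  0.00101977,
        0.00175413]), 'joint_efforts': array([ 2.76978271e-04, -3.92099226e+01,  1.88618803e+01,  4.19042543e+00,
       -4.82021424e-04, -7.92785613e-06]), 'position': array([259.83070893, 568.426771  , 231.3281501 ]), 'ee_rot': array([ 9.77106071e-01, -2.12752732e-01,  1.23670013e-05, -3.02953382e-05]), 'contact_force': array([-0.02261278,  0.84767854,  0.42842593]), 'wrist_torque': array([-0.00447548, -0.02206247, -0.01994352]), 'gripper_width': 85.30761206818589}
```

```bash
python3 - <<'E'
import cv2
a=cv2.imread('pics/top0.png');b=cv2.imread('pics/side0.png')
cv2.imwrite('pics/t1.png',cv2.resize(a[130:330,130:530],None,fx=2,fy=2,interpolation=cv2.INTER_CUBIC))
cv2.imwrite('pics/s1.png',cv2.resize(b[110:260,240:440],None,fx=4,fy=4,interpolation=cv2.INTER_CUBIC))
E
```

```text
(no output)
```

View pics/t1.png

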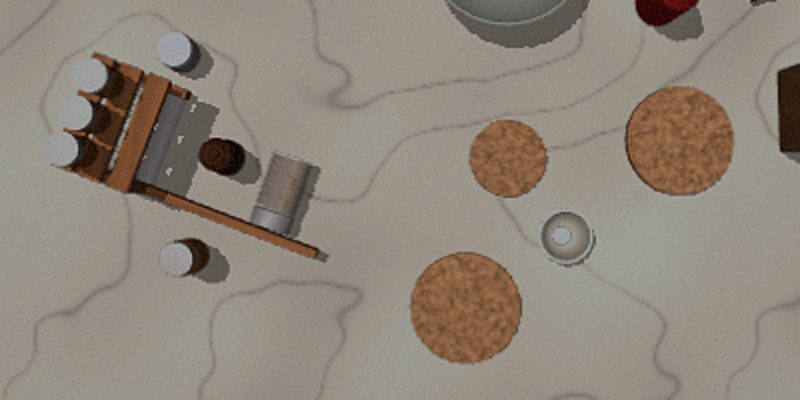

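View pics/s1.png

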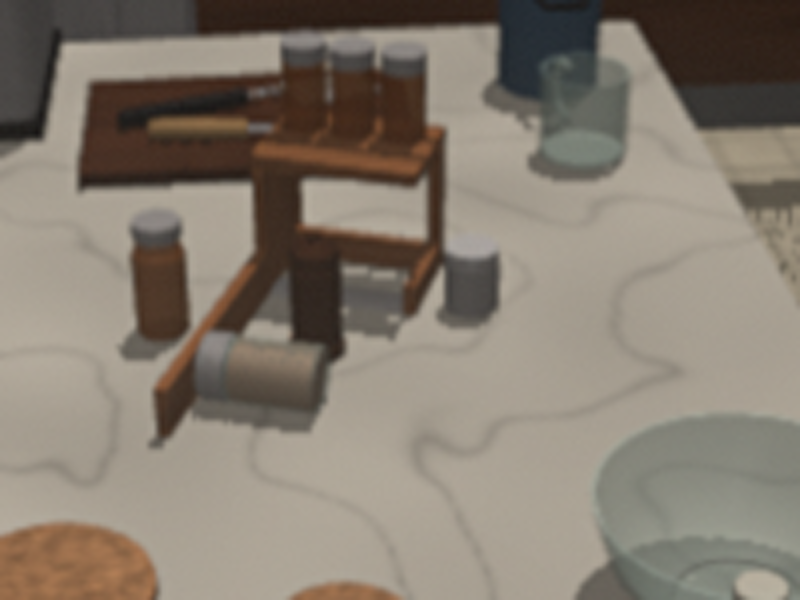

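```bash
cat >> h.py <<'E'
from scipy.optimize import minimize
def boxc(x0,x1,y0,y1,z0,z1): return np.array([[x,y,z] for x in(x0,x1) for y in(y0,y1) for z in(z0,z1)],float)
RB=[boxc(-230,100,55,67,0,45),boxc(0,100,55,67,0,120),boxc(0,100,-77,-65,0,30),boxc(76,88,-65,55,0,30),boxc(0,100,-77,67,120,135)]
def Rk(p,P):
    c,s=np.cos(p[2]),np.sin(p[2]); P=np.atleast_2d(P); return np.c_[p[0]+c*P[:,0]-s*P[:,1],p[1]+s*P[:,0]+c*P[:,1],P[:,2]]
def inv(p,P):
    c,s=np.cos(p[2]),np.sin(p[2]); P=np.atleast_2d(P); d=P[:,:2]-p[:2]; return np.c_[c*d[:,0]+s*d[:,1],-s*d[:,0]+c*d[:,1]]
E
python3 - <<'E'
from h import *
D={n:get_image(n) for n in('top','side')}
# initial guess from clicks (full-res px): wall near end inner top corner, shelf
t=D['top']
c=lambda u,v:(130+u/2,130+v/2)
e=atz(t,*c(324,251),45); s=atz(t,*c(150,181),45); print('wall',e,s)
yaw=np.arctan2(*(s-e)[[1,0]]); print('yaw',yaw)
p0=np.array([0,0,yaw]); off=Rk(p0,[[-230,55,45]])[0]; p0[:2]=e[:2]-off[:2]; print(p0)
M={}
for n in D:
    r=regions_of('rack',n)[0]; M[n]=r['region']; print(n,r['score'],r['region'].sum(),r['box'])
    hsv=cv2.cvtColor(D[n]['img'],cv2.COLOR_RGB2HSV); print(hsv[M[n]].mean(0))
def sil(d,p):
    m=np.zeros((1600,2560),np.uint8)
    for b in RB: cv2.fillConvexPoly(m,cv2.convexHull(np.round((proj(d,Rk(p,b))+.5)*4).astype(np.int32)),255)
    return cv2.resize(m,(640,400),interpolation=cv2.INTER_AREA)/255.
def jars(d,p):
    m=np.zeros((400,640),np.uint8)
    pts=boxc(20,100,-70,60,120,218); cv2.fillConvexPoly(m,cv2.convexHull(np.round(proj(d,Rk(p,pts))).astype(np.int32)),1); return m>0
# brown mask
B={}
for n in D:
    hsv=cv2.cvtColor(D[n]['img'],cv2.COLOR_RGB2HSV).astype(int); B[n]=((hsv[...,0]<16)&(hsv[...,1]>95)&(hsv[...,2]>60)).astype(float)
def cost(q,ns=('top','side')):
    p=p0+q*[1,1,.01]; t=0
    for n in ns:
        m=sil(D[n],p); w=~jars(D[n],p0); w=w&(cv2.dilate(sil(D[n],p0),np.ones((15,15)))>0); w&=~EX[n]
        t+=np.abs(m-B[n])[w].sum()
    return t
EX={}
for n in D:
    x=np.zeros((400,640),bool)
    for q in('mill','jar','tall_jar','tin'):
        r=regions_of(q,n)
        if r: x|=cv2.dilate(r[0]['region'].astype(np.uint8),np.ones((5,5)))>0
    EX[n]=x
for ns in(('top',),('side',),('top','side')):
    best=min((minimize(cost,q,args=(ns,),method='Nelder-Mead',options=dict(initial_simplex=np.array(q)+np.array([[0,0,0],[6,0,0],[0,6,0],[0,0,4]]),maxiter=120)) for q in ([0,0,0],[-5,-5,0],[5,5,2])),key=lambda r:r.fun)
    p=p0+best.x*[1,1,.01]; print(ns,p,best.fun)
np.save('rack.npy',p)
for n,(r0,r1,c0,c1,k) in dict(top=(150,270,145,305,5),side=(110,230,265,375,5)).items():
    im=cv2.resize(D[n]['img'][r0:r1,c0:c1,::-1],None,fx=k,fy=k,interpolation=cv2.INTER_CUBIC)
    for b in RB:
        q=(proj(D[n],Rk(p,b))+.5-[c0,r0])*k
        for i in range(8):
            for j in(1,2,4):
                if not i&j: cv2.line(im,*[tuple(np.round(q[a]).astype(int).tolist()) for a in(i,i|j)],(0,255,0),1)
    cv2.imwrite(f'pics/fit_{n}.png',im)
a=cv2.imread('pics/fit_top.png');b=cv2.imread('pics/fit_side.png');print(a.shape,b.shape)
E
```

```text
wall [424.16627513 -55.42928536  45.        ] [514.07147809 165.25815788  45.        ]
yaw 1.1839380822999073
[561.87627975 136.82303485   1.18393808]
top 0.81 4086 [151.5, 159.2, 137.4, 100.6]
[ 25.94126285 101.95325502 101.58883994]
side 0.79 2474 [277.8, 116.6, 75.4, 103.7]
[ 12.04042037 107.82134196  84.15925627]
('top',) [562.88516358 152.50327297   1.19035139] 265.94117647058823
('side',) [558.12257365 155.02482378   1.21877644] 422.81568627450986
('top', 'side') [561.77894991 152.76748119   1.20266028] 732.6823529411764
(600, 800, 3) (600, 550, 3)
```

View pics/fit_top.png

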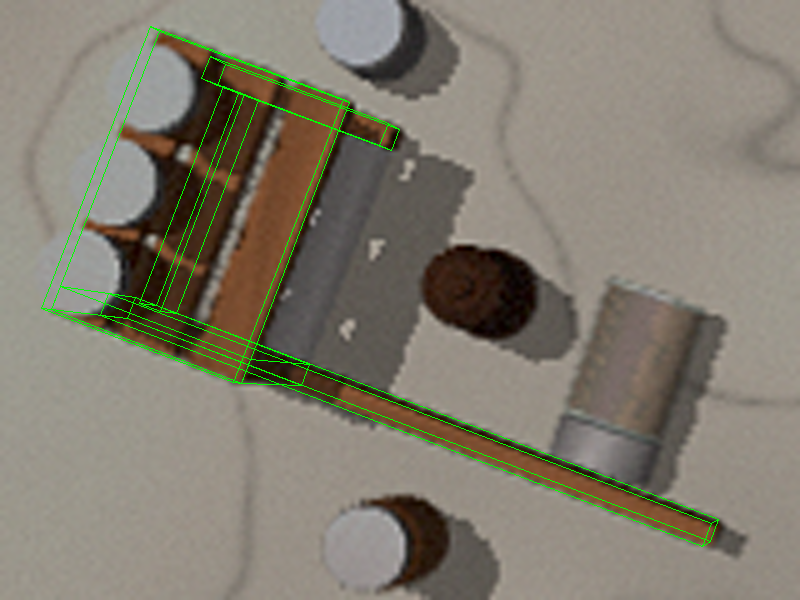

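View pics/fit_side.png

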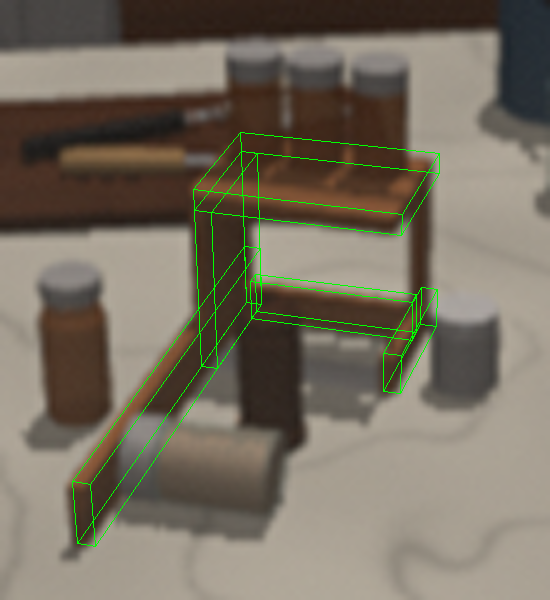

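```bash
python3 - <<'E'
from h import *
D={n:get_image(n) for n in('top','side')}
def disc(r,z): a=np.linspace(0,2*np.pi,24,endpoint=False); return np.c_[r*np.cos(a),r*np.sin(a),0*a+z]
a=np.linspace(0,2*np.pi,24,endpoint=False)
cyl=lambda r,h:[np.r_[disc(r,0),disc(r,h)]]
models=dict(mill=[np.r_[disc(24,0),disc(24,14)],np.r_[disc(21,14),disc(21,95)],np.r_[disc(20,90),disc(6,110)]],
 jar=[np.vstack([np.c_[27*np.cos(a),0*a+y,27+27*np.sin(a)] for y in(-48,48)])],
 coaster=cyl(50,10),tall_jar=cyl(23,105),tin=cyl(24,60),salt_bowl=[np.r_[disc(22,0),disc(35,40)]])
def sil(d,p,bs):
    m=np.zeros((1600,2560),np.uint8)
    for b in bs: cv2.fillConvexPoly(m,cv2.convexHull(np.round((proj(d,Rk(p,b))+.5)*4).astype(np.int32)),255)
    return cv2.resize(m,(640,400),interpolation=cv2.INTER_AREA)/255.
rp=np.load('rack.npy'); rp[2]=1.197; np.save('rack.npy',rp)
for q,bs in models.items():
    R={}
    for n in D:
        r=regions_of(q,n)
        if q=='coaster': r=[x for x in r if (n=='top' and abs(x['box'][0]-369)<12) or (n=='side' and abs(x['box'][0]-309)<5 and x['box'][3]<40)]
        if r: R[n]=r[0]['region'].astype(float)
    ys,xs=np.nonzero(R.get('top',R.get('side'))); p0=np.r_[atz(D['top' if 'top' in R else 'side'],xs.mean(),ys.mean(),30)[:2],1.2]
    out=[]
    for ns in(['top'],['side'],['top','side']):
        if any(n not in R for n in ns): continue
        f=lambda v:sum(np.abs(sil(D[n],np.r_[p0[:2]+v[:2],p0[2]+(v[2]*.02 if q=='jar' else 0)],bs)-R[n]).sum() for n in ns)
        k=3 if q=='jar' else 2
        b=minimize(f,np.zeros(k),method='Nelder-Mead',options=dict(initial_simplex=np.vstack([np.zeros(k),8*np.eye(k)])-2,maxiter=100))
        p=p0.copy();p[:2]+=b.x[:2]; p[2]+=b.x[2]*.02 if k==3 else 0
        out.append((ns[0] if len(ns)==1 else 'both',np.round(p,3).tolist(),'rack',np.round(inv(rp,p[None,:2])[0],1).tolist(),round(b.fun)))
    print(q,*out,sep='\n  ')
E
```

```text
mill
  ('top', [545.664, 75.227, 1.2], 'rack', [-78.1, -13.3], 43)
  ('side', [542.768, 89.249, 1.2], 'rack', [-66.1, -5.5], 82)
  ('both', [544.54, 75.478, 1.2], 'rack', [-78.2, -12.2], 152)
jar
  ('top', [499.716, 0.621, 1.216], 'rack', [-164.3, 2.2], 51)
  ('side', [496.462, 4.006, 1.299], 'rack', [-162.3, 6.5], 36)
  ('both', [498.41, 1.136, 1.225], 'rack', [-164.3, 3.6], 108)
coaster
  ('top', [541.632, -290.22, 1.2], 'rack', [-419.8, -143.0], 34)
  ('side', [536.85, -290.949, 1.2], 'rack', [-422.2, -138.8], 51)
  ('both', [540.687, -290.509, 1.2], 'rack', [-420.4, -142.2], 125)
tall_jar
  ('top', [419.394, 119.236, 1.2], 'rack', [-83.2, 120.3], 53)
  ('side', [415.44, 126.853, 1.2], 'rack', [-77.6, 126.8], 55)
  ('both', [417.659, 119.706, 1.2], 'rack', [-83.4, 122.1], 131)
tin
  ('top', [682.067, 133.949, 1.2], 'rack', [26.4, -118.9], 47)
  ('side', [679.536, 140.892, 1.2], 'rack', [31.9, -114.0], 30)
  ('both', [679.396, 133.784, 1.2], 'rack', [25.3, -116.4], 95)
salt_bowl
  ('top', [440.479, -359.867, 1.2], 'rack', [-521.5, -74.3], 43)
```

The fitted sizes settle the three cork discs. Those at full-frame px (365,284) and (470,200) are about 140 mm across. The one at (385,209) is about 100 mm, so that is the coaster, at about (540,-290). Next I move above the mill.

Request:
servo_tool:
  turn:
    - [0,0,-0.151]
    - [0,0,-0.151]
    - [0,0,-0.151]
    - [0,0,-0.151]
    - [0,0,-0.151]
  dp:
    - [0.0284,-0.049,0.006]
    - [0.0284,-0.049,0.006]
    - [0.0284,-0.049,0.004]
    - [0.0284,-0.049,0]
    - [0.0284,-0.049,0]
  fingers: [0.085,0.085,0.085,0.085,0.085]

```text
clock: 2.92
position: [403.4, 319.6, 247.2]
ee_rot: [0.825, -0.565, 0.0, -0.001]
contact_force: [0.5, 0.9, 0.6]
gripper_width: 84.6
```

Request:
servo_tool:
  turn:
    - [0,0,-0.151]
    - [0,0,-0.151]
    - [0,0,-0.151]
    - [0,0,-0.151]
    - [0,0,-0.151]
  dp:
    - [0.0284,-0.049,0]
    - [0.0284,-0.049,0]
    - [0.0284,-0.049,0]
    - [0.0284,-0.049,0]
    - [0.0284,-0.049,0]
  fingers: [0.085,0.085,0.085,0.085,0.085]

```text
clock: 3.55
position: [549.2, 66.3, 249.3]
ee_rot: [-0.549, 0.836, -0.002, 0.003]
contact_force: [0.3, 1.2, -0.1]
gripper_width: 85.0
```

Request:
servo_tool:
  turn:
    - [0,0,0.03]
    - [0,0,0]
    - [0,0,0]
    - [0,0,0]
    - [0,0,0]
  dp:
    - [-0.0045,0.0105,-0.02]
    - [0,0,-0.03]
    - [0,0,-0.03]
    - [0,0,-0.02]
    - [0,0,0]
  fingers: [0.085,0.085,0.085,0.085,0.085]

```text
clock: 4.18
position: [547.0, 71.5, 147.3]
ee_rot: [-0.557, 0.83, -0.002, 0.004]
contact_force: [0.2, 0.5, -0.4]
gripper_width: 84.9
```

```bash
python3 - <<'E'
from h import *
s=read_state(); print(s['position'],s['joints'])
d=get_image('side'); e=get_image('top')
g=lambda d,r0,r1,c0,c1,k:cv2.resize(d['img'][r0:r1,c0:c1,::-1],None,fx=k,fy=k,interpolation=cv2.INTER_CUBIC)
a=g(d,110,230,265,345,5);b=g(e,150,270,195,275,5); cv2.imwrite('pics/m.png',np.hstack([a,b]))
E
```

```text
[547.00292807  71.46106146 147.27813985] [ 0.42538255  0.33358849 -0.30036605  0.00352396 -0.92810548 -0.81672538]
```

View pics/m.png

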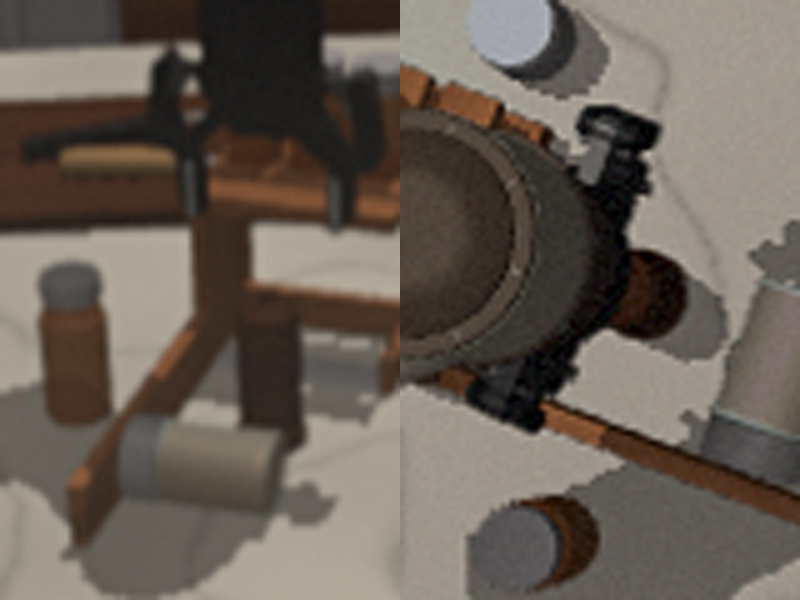

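Request:
servo_tool:
  turn:
    - [0,0,0.015]
    - [0,0,0]
    - [0,0,0]
    - [0,0,0]
    - [0,0,0]
  dp:
    - [-0.0025,0.005,-0.02]
    - [-0.001,0.001,-0.028]
    - [0,0,-0.028]
    - [0,0,-0.02]
    - [0,0,-0.005]
  fingers: [0.085,0.085,0.085,0.085,0.085]

```text
clock: 4.9
position: [551.1, 80.9, 54.5]
ee_rot: [-0.565, 0.825, -0.005, 0.015]
contact_force: [0.9, -0.7, 0.1]
gripper_width: 85.1
```

Request:
servo_tool:
  turn:
    - [0,0,0]
    - [0,0,0]
    - [0,0,0]
    - [0,0,0]
    - [0,0,0]
  dp:
    - [0,0,0]
    - [0,0,0]
    - [0,0,0]
    - [0,0,0]
    - [0,0,0]
  fingers: [0.07,0.06,0.05,0.045,0.04]

```text
clock: 5.52
position: [553.2, 81.9, 58.5]
ee_rot: [-0.565, 0.825, -0.006, 0.018]
contact_force: [-0.7, -0.1, 0.9]
gripper_width: 41.0
```

```bash
python3 - <<'E'
from h import *
s=read_state(); print({k:np.round(v,4).tolist() for k,v in s.items()})
d=get_image('side'); e=get_image('top')
g=lambda d,r0,r1,c0,c1,k:cv2.resize(d['img'][r0:r1,c0:c1,::-1],None,fx=k,fy=k,interpolation=cv2.INTER_CUBIC)
a=g(d,110,230,265,345,5);b=g(e,150,270,195,275,5); cv2.imwrite('pics/m2.png',np.hstack([a,b]))
s=read_state(); print(s['position'],s['ee_rot'],s['clock'])
E
```

```text
{'clock': 5.525, 'joints': [0.4399, 0.4447, -0.4005, 0.0088, -0.6873, -0.8168], 'joint_vel': [0.0006, -0.0008, -0.0016, -0.0009, 0.0062, -0.0002], 'joint_efforts': [-0.2677, -37.0827, 13.9867, 3.2322, 0.233, 0.0066], 'position': [553.1784, 81.8852, 58.4783], 'ee_rot': [-0.5648, 0.825, -0.0058, 0.0185], 'contact_force': [-0.7364, -0.128, 0.9124], 'wrist_torque': [0.1087, 0.3015, -0.0187], 'gripper_width': 40.951}
[553.16390777  81.86742471  58.41385407] [-0.5648005   0.8250023  -0.00584587  0.01836918] 5.625
```

View pics/m2.png

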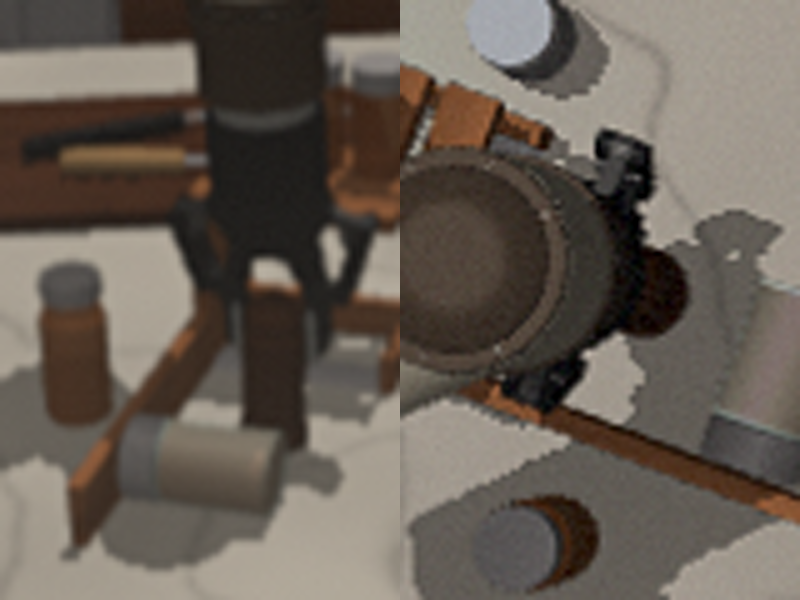

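Grip closed but high, as the arm drifts while holding. I reopen a little, go 12 mm lower, undo the small tilt and grip again.

Request:
servo_tool:
  turn:
    - [0,0,0]
    - [0,0,0]
    - [-0.006,0.022,0]
    - [-0.006,0.022,0]
    - [0,0.004,0]
  dp:
    - [0,0,0]
    - [0,0,0]
    - [-0.0015,-0.003,-0.005]
    - [-0.002,-0.004,-0.008]
    - [-0.0005,0,-0.006]
  fingers: [0.065,0.065,0.065,0.065,0.065]

```text
clock: 6.25
position: [549.8, 74.4, 38.2]
ee_rot: [-0.565, 0.825, 0.003, -0.006]
contact_force: [-0.4, -0.6, -0.1]
gripper_width: 65.1
```

Request:
servo_tool:
  turn:
    - [0,0.004,0]
    - [0,0.004,0]
    - [0,0.004,0]
    - [0,0.004,0]
    - [0,0,0]
  dp:
    - [0,0,-0.001]
    - [0,0,-0.001]
    - [0,0,-0.001]
    - [0,0,-0.001]
    - [0,0,-0.001]
  fingers: [0.06,0.05,0.04,0.04,0.04]

```text
clock: 6.88
position: [550.3, 74.2, 36.7]
ee_rot: [-0.566, 0.824, 0.007, -0.013]
contact_force: [-1.7, -0.1, 4.9]
gripper_width: 40.7
```

Request:
servo_tool:
  turn:
    - [0,0,0]
    - [0,0,0]
    - [0,0,0]
    - [0,0,0]
    - [0,0,0]
  dp:
    - [0,0,0.008]
    - [0,0,0.018]
    - [0,0,0.025]
    - [0,0,0.03]
    - [0,0,0.03]
  fingers: [0.035,0.035,0.035,0.035,0.035]

```text
clock: 7.5
position: [547.2, 73.5, 148.2]
ee_rot: [-0.565, 0.825, 0.009, -0.017]
contact_force: [0.3, 0.5, -2.3]
gripper_width: 40.9
```

Request:
servo_tool:
  turn:
    - [0,0,0]
    - [0,0,0]
    - [0,0,0]
    - [0,0,0]
    - [0,0,0]
  dp:
    - [0,-0.015,0.01]
    - [-0.001,-0.03,0]
    - [-0.002,-0.045,0]
    - [-0.002,-0.05,0]
    - [-0.002,-0.05,0]
  fingers: [0.035,0.035,0.035,0.035,0.035]

```text
clock: 8.12
position: [538.2, -121.1, 157.9]
ee_rot: [-0.567, 0.823, 0.01, -0.016]
contact_force: [1.2, -0.0, -1.6]
gripper_width: 41.0
```

Request:
servo_tool:
  turn:
    - [0,0,0]
    - [0,0,0]
    - [0,0,0]
    - [0,0,0]
    - [0,0,0]
  dp:
    - [-0.001,-0.045,0]
    - [-0.001,-0.045,0]
    - [0,-0.04,0]
    - [0,-0.025,0]
    - [0,-0.01,0]
  fingers: [0.035,0.035,0.035,0.035,0.035]

```text
clock: 8.75
position: [528.6, -296.9, 151.5]
ee_rot: [-0.564, 0.825, 0.015, -0.02]
contact_force: [-0.0, 0.1, -2.6]
gripper_width: 40.8
```

```bash
python3 - <<'E'
from h import *
d=get_image('side'); s=read_state(); P=s['position']; print(P,s['ee_rot'])
r=regions_of('mill','side'); print([(x['score'],np.round(x['box'],1).tolist()) for x in r][:3])
R=max(r,key=lambda x:x['score']); b=R['box']
for nm,off in(('tcp',(0,0)),):
    zb=P[2]-36.7
    a=np.linspace(0,6.283,60)
    q=proj(d,np.vstack([np.c_[P[0]+24*np.cos(a),P[1]+24*np.sin(a),0*a+zb+z] for z in(0,14)]))
    print('predicted foot cols',q[:,0].min(),q[:,0].max(),'bottom row',q[:,1].max())
ys,xs=np.nonzero(R['region'])
lo=ys.max(); 
for y in range(lo-8,lo+1): print(y,xs[ys==y].min(),xs[ys==y].max()+1,end='; ')
g=cv2.resize(d['img'][190:310,270:390,::-1],None,fx=5,fy=5,interpolation=cv2.INTER_CUBIC); cv2.imwrite('pics/c.png',g)
E
```

```text
[ 528.53194893 -297.30305889  151.36316617] [-0.56378771  0.82554129  0.01495548 -0.02003325]
[(0.71, [308.5, 199.9, 23.4, 41.1])]
predicted foot cols 310.70705315398425 330.4559332027226 bottom row 241.47370591182423
233 309 331; 234 309 331; 235 309 331; 236 310 331; 237 310 330; 238 311 330; 239 312 329; 240 313 327; 241 317 324;
```

View pics/c.png

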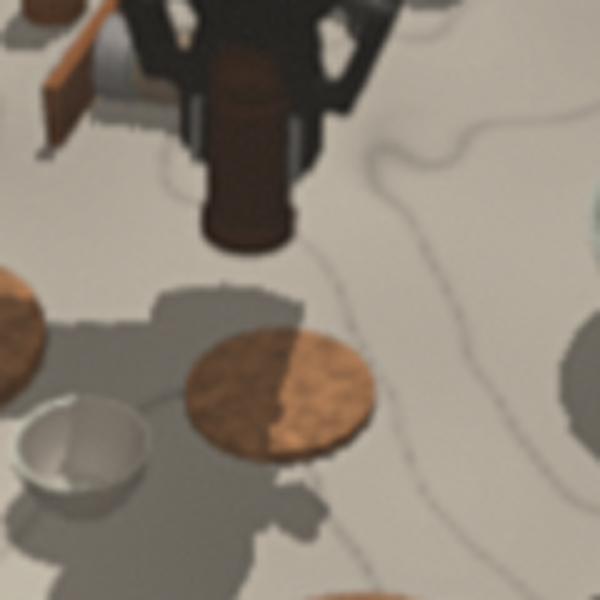

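Request:
servo_tool:
  turn:
    - [-0.003,-0.01,0]
    - [-0.003,-0.01,0]
    - [0,0,0]
    - [0,0,0]
    - [0,0,0]
  dp:
    - [0.006,0.004,-0.01]
    - [0.006,0.003,-0.02]
    - [0,0,-0.02]
    - [0,0,-0.015]
    - [0,0,-0.008]
  fingers: [0.035,0.035,0.035,0.035,0.035]

```text
clock: 9.48
position: [542.6, -282.9, 75.2]
ee_rot: [-0.567, 0.824, 0.006, -0.012]
contact_force: [0.7, 0.1, -1.8]
gripper_width: 41.0
```

Request:
servo_tool:
  turn:
    - [0,0,0]
    - [0,0,0]
    - [0,0,0]
    - [0,0,0]
    - [0,0,0]
  dp:
    - [-0.001,-0.004,-0.007]
    - [-0.001,-0.003,-0.007]
    - [0,0,-0.006]
    - [0,0,-0.003]
    - [0,0,-0.001]
  fingers: [0.035,0.035,0.035,0.035,0.035]

```text
clock: 10.1
position: [541.2, -290.5, 50.3]
ee_rot: [-0.567, 0.824, 0.006, -0.011]
contact_force: [0.3, -0.2, -0.6]
gripper_width: 40.8
```

Request:
servo_tool:
  turn:
    - [0,0,0]
    - [0,0,0]
    - [0,0,0]
    - [0,0,0]
    - [0,0,0]
  dp:
    - [0,0,-0.001]
    - [0,0,-0.001]
    - [0,0,-0.001]
    - [0,0,-0.001]
    - [0,0,-0.0005]
  fingers: [0.035,0.035,0.035,0.035,0.035]

```text
clock: 10.72
position: [541.7, -290.6, 46.7]
ee_rot: [-0.567, 0.823, 0.005, -0.011]
contact_force: [-1.2, 0.2, 2.7]
gripper_width: 40.8
```

Request:
servo_tool:
  turn:
    - [0,0,0]
    - [0,0,0]
    - [0,0,0]
    - [0,0,0]
    - [0,0,0]
  dp:
    - [0,0,0]
    - [0,0,0]
    - [0,0,0]
    - [0,0,0.001]
    - [0,0,0.005]
  fingers: [0.05,0.06,0.07,0.075,0.075]

```text
clock: 11.35
position: [542.4, -290.9, 53.4]
ee_rot: [-0.567, 0.823, 0.004, -0.011]
contact_force: [-0.8, -0.1, 0.6]
gripper_width: 74.7
```

Request:
servo_tool:
  turn:
    - [0,0,0]
    - [0,0,0]
    - [0,0,0]
    - [0,0,0]
    - [0,0,0]
  dp:
    - [0,0,0.015]
    - [0,0,0.025]
    - [0,0,0.03]
    - [0,0,0.035]
    - [0,0,0.03]
  fingers: [0.075,0.075,0.075,0.075,0.075]

```text
clock: 11.98
position: [541.4, -290.8, 195.3]
ee_rot: [-0.567, 0.823, 0.004, -0.011]
contact_force: [-0.1, 0.8, -0.4]
gripper_width: 75.1
```

Request:
servo_tool:
  turn:
    - [0,0,0]
    - [0.154,-0.06,0]
    - [0.154,-0.06,0]
    - [0.154,-0.06,0]
    - [0.154,-0.06,0]
  dp:
    - [-0.012,0.02,0]
    - [-0.015,0.035,0]
    - [-0.015,0.04,0]
    - [-0.015,0.04,0]
    - [-0.013,0.035,0]
  fingers: [0.06,0.05,0.05,0.05,0.05]

```text
clock: 12.6
position: [473.6, -115.6, 207.3]
ee_rot: [-0.541, 0.774, 0.183, 0.272]
contact_force: [-1.1, -1.4, -1.4]
gripper_width: 49.9
```

```bash
cat > st.py <<'E'
from h import *
from scipy.spatial.transform import Rotation as Ro
rp=np.load('rack.npy')
def rep():
    s=read_state(); R=Ro.from_quat(s['ee_rot']).as_matrix(); c,sn=np.cos(rp[2]),np.sin(rp[2]); Q=np.array([[c,sn,0],[-sn,c,0],[0,0,1]])
    print('t',s['clock'],'tcp',np.round(s['position'],1),'rack xy',np.round(inv(rp,s['position'][None])[0],1),'z',round(s['position'][2],1))
    z=Q@R[:,2]; y=Q@R[:,1]
    print(' tool z in rack',np.round(z,3),'lean',round(np.degrees(np.arctan2(z[0],-z[2])),1),'jaw in rack',np.round(y,3),'F',np.round(Q@s['contact_force'],1),'w',round(s['gripper_width'],1),'j',np.round(s['joints'],2))
rep()
E
python3 st.py
```

```text
t 12.6 tcp [ 473.6 -115.6  207.3] rack xy [-282.1  -16. ] z 207.3
 tool z in rack [ 0.619  0.004 -0.785] lean 38.2 jaw in rack [-0.02  1.   -0.01] F [-1.7  0.5 -1.4] w 49.9 j [-0.37  0.25 -0.17 -0.71 -1.25  0.29]
```

Request:
servo_tool:
  turn:
    - [0.06,-0.023,0]
    - [0.06,-0.023,0]
    - [0.03,-0.012,0]
    - [0,0,0]
    - [0,0,0]
  dp:
    - [0.001,0.01,-0.025]
    - [0.001,0.01,-0.035]
    - [0,0.01,-0.035]
    - [0,0.01,-0.03]
    - [0,0.008,-0.02]
  fingers: [0.05,0.05,0.05,0.05,0.05]

```text
clock: 13.22
position: [477.5, -68.9, 66.9]
ee_rot: [-0.527, 0.747, 0.219, 0.341]
contact_force: [1.1, 0.2, 0.4]
gripper_width: 49.7
```

```bash
python3 - <<'E'
import st
from st import *
e=get_image('top'); d=get_image('side')
g=lambda d,r0,r1,c0,c1,k:cv2.resize(d['img'][r0:r1,c0:c1,::-1],None,fx=k,fy=k,interpolation=cv2.INTER_CUBIC)
cv2.imwrite('pics/j1.png',np.vstack([g(e,150,270,195,415,3.6)[:,:790],g(d,180,300,265,385,2.5) if 0 else np.hstack([g(d,160,245,270,390,3.2),g(d,160,245,270,390,3.2)])[:,:790][:160]]) if 0 else g(e,150,270,195,415,3.6))
for n in('top','side'):
  for q in('mill','jar','coaster'): print(n,q,[(round(r['score'],2),np.round(r['box'],1).tolist()) for r in search_frame(q,n)][:3])
E
```

```text
t 13.225 tcp [477.5 -68.9  66.9] rack xy [-237.2   -2.5] z 66.9
 tool z in rack [ 0.741 -0.009 -0.671] lean 47.8 jaw in rack [-0.017  0.999 -0.032] F [ 0.5 -0.9  0.4] w 49.7 j [-0.42  0.49 -0.29 -0.98 -1.1   0.69]
top mill []
top jar [(0.57, [255.6, 204.9, 32.3, 40.5])]
top coaster [(0.77, [443.2, 172.1, 55.7, 54.3]), (0.66, [391.5, 194.9, 11.2, 26.5]), (0.55, [367.9, 292.0, 18.7, 15.5])]
side mill [(0.96, [316.3, 234.0, 19.0, 36.9])]
side jar [(0.51, [287.3, 196.4, 34.5, 17.4])]
side coaster [(0.94, [226.6, 239.5, 54.6, 41.1]), (0.88, [307.9, 257.4, 38.2, 22.3]), (0.82, [309.5, 309.6, 62.3, 51.2])]
```

View pics/j1.png

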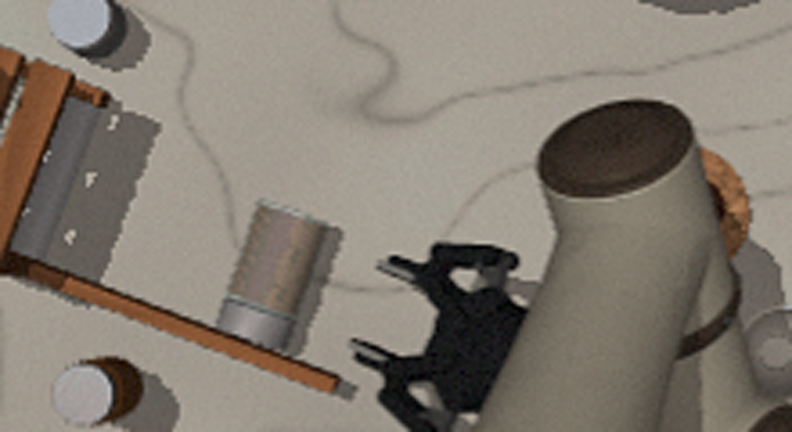

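Request:
servo_tool:
  turn:
    - [0.006,0.014,0]
    - [0.006,0.014,0]
    - [0,0,0]
    - [0,0,0]
    - [0,0,0]
  dp:
    - [-0.002,0.003,-0.012]
    - [-0.001,0.003,-0.013]
    - [0,0,-0.01]
    - [0,0,-0.006]
    - [0,0,-0.003]
  fingers: [0.05,0.05,0.05,0.05,0.05]

```text
clock: 14.25
position: [475.1, -63.2, 22.0]
ee_rot: [-0.522, 0.751, 0.23, 0.334]
contact_force: [-0.3, 0.2, -0.1]
gripper_width: 50.2
```

```bash
python3 st.py
```

```text
t 14.25 tcp [475.1 -63.2  22. ] rack xy [-232.7    1.9] z 22.0
 tool z in rack [ 0.741  0.011 -0.671] lean 47.9 jaw in rack [-0.016  1.    -0.003] F [ 0.   0.3 -0.1] w 50.2 j [-0.42  0.58 -0.3  -1.01 -1.06  0.76]
```

Request:
servo_tool:
  turn:
    - [0,0,0]
    - [0,0,0]
    - [0,0,0]
    - [0,0,0]
    - [0,0,0]
  dp:
    - [0.0015,0.004,-0.005]
    - [0.0025,0.006,-0.004]
    - [0.002,0.005,-0.003]
    - [0.001,0.003,-0.001]
    - [0.0005,0.001,-0.001]
  fingers: [0.05,0.05,0.05,0.05,0.05]

```text
clock: 14.88
position: [483.4, -42.8, 7.3]
ee_rot: [-0.522, 0.75, 0.23, 0.334]
contact_force: [0.6, -0.5, -0.2]
gripper_width: 49.6
```

```bash
cat >> st.py <<'E'
a_=np.linspace(0,2*np.pi,24,endpoint=False)
JM=np.vstack([np.c_[27*np.cos(a_),0*a_+y,27+27*np.sin(a_)] for y in(-48,48)])
def jarfit(g=None,dz=0):
    d=get_image('top'); r=regions_of('jar','top')
    if not r: print('no jar'); return
    r=r[0]; R=r['region'].astype(float); b=r['box']
    ys,xs=np.nonzero(R); p0=np.r_[atz(d,xs.mean(),ys.mean(),30)[:2],1.2]
    def f(v):
        m=np.zeros((1600,2560),np.uint8); P=JM+[0,0,dz]
        cv2.fillConvexPoly(m,cv2.convexHull(np.round((proj(d,Rk(p0+v*[1,1,.02],P))+.5)*4).astype(np.int32)),255)
        return np.abs(cv2.resize(m,(640,400),interpolation=cv2.INTER_AREA)/255.-R).sum()
    o=minimize(f,np.zeros(3),method='Nelder-Mead',options=dict(initial_simplex=np.vstack([np.zeros(3),8*np.eye(3)])-2,maxiter=90)); p=p0+o.x*[1,1,.02]
    print(' jar rack',np.round(inv(rp,p[None,:2])[0],1),'yaw rel',round(p[2]-rp[2],3),'res',round(o.fun),'score',r['score'],'box',np.round(b,1).tolist())
E
python3 -c "
from st import *
jarfit()"
```

```text
t 14.875 tcp [483.4 -42.8   7.3] rack xy [-210.6    1.6] z 7.3
 tool z in rack [ 0.742  0.01  -0.671] lean 47.9 jaw in rack [-0.017  1.    -0.003] F [-0.2 -0.7 -0.2] w 49.6 j [-0.38  0.6  -0.31 -1.05 -1.02  0.78]
 jar rack [-164.4    2.3] yaw rel 0.024 res 36 score 0.91 box [255.7, 203.4, 29.3, 42.4]
```

Request:
servo_tool:
  turn:
    - [0,0,0]
    - [0,0,0]
    - [0,0,0]
    - [0,0,0]
    - [0,0,0]
  dp:
    - [0.001,0.0028,0.001]
    - [0.001,0.0023,0.001]
    - [0.001,0.0023,0.0005]
    - [0.001,0.0023,0]
    - [0.001,0.0023,0]
  fingers: [0.05,0.05,0.05,0.05,0.05]

```text
clock: 15.6
position: [488.9, -30.7, 10.3]
ee_rot: [-0.522, 0.751, 0.229, 0.334]
contact_force: [0.0, -2.4, 0.8]
gripper_width: 50.0
```

```bash
python3 -c "
from st import *
jarfit()"
```

```text
t 15.6 tcp [488.9 -30.7  10.3] rack xy [-197.4    0.9] z 10.3
 tool z in rack [ 0.741  0.009 -0.671] lean 47.8 jaw in rack [-0.016  1.    -0.005] F [-2.2 -0.9  0.8] w 50.0 j [-0.36  0.6  -0.31 -1.06 -1.01  0.76]
 jar rack [-163.8    1.5] yaw rel 0.03 res 35 score 0.58 box [256.5, 204.6, 33.6, 42.7]
```

Request:
servo_tool:
  turn:
    - [0,0,0]
    - [0,0,0]
    - [0,0,0]
    - [0,0,0]
    - [0,0,0]
  dp:
    - [0.001,0.0028,0]
    - [0.0012,0.003,0]
    - [0.0012,0.003,0]
    - [0.0012,0.003,0]
    - [0.0012,0.003,0]
  fingers: [0.05,0.05,0.05,0.05,0.05]

```text
clock: 16.32
position: [498.3, -19.3, 10.6]
ee_rot: [-0.523, 0.751, 0.224, 0.335]
contact_force: [3.2, -2.1, 0.7]
gripper_width: 50.2
```

```bash
python3 -c "
from st import *
jarfit()"
```

```text
t 16.325 tcp [498.3 -19.3  10.6] rack xy [-183.4   -3.8] z 10.6
 tool z in rack [ 0.738  0.001 -0.675] lean 47.5 jaw in rack [-0.014  1.    -0.014] F [-0.8 -3.8  0.7] w 50.2 j [-0.33  0.59 -0.31 -1.08 -0.99  0.75]
 jar rack [-153.9    2.4] yaw rel 0.021 res 35 score 0.66 box [251.9, 200.4, 32.1, 42.3]
```

The hand was nudged sideways, so the knuckles are rubbing the wall. I back off, shift away from the wall and narrow the fingers.

Request:
servo_tool:
  turn:
    - [0,0,0]
    - [0,0,0]
    - [0.002,0.005,0]
    - [0.002,0.005,0]
    - [0,0,0]
  dp:
    - [-0.001,-0.003,0]
    - [-0.001,-0.003,0]
    - [0.003,-0.001,0]
    - [0.003,-0.001,0]
    - [0,0,0]
  fingers: [0.05,0.05,0.045,0.04,0.035]

```text
clock: 17.05
position: [499.4, -24.9, 10.2]
ee_rot: [-0.52, 0.752, 0.233, 0.331]
contact_force: [0.2, 0.4, -0.1]
gripper_width: 34.8
```

```bash
python3 -c "
from st import *
jarfit()
e=get_image('top')
cv2.imwrite('pics/j2.png',cv2.resize(e['img'][150:270,195:355,::-1],None,fx=5,fy=5,interpolation=cv2.INTER_CUBIC))
"
```

```text
t 17.05 tcp [499.4 -24.9  10.2] rack xy [-188.2   -6.8] z 10.2
 tool z in rack [ 0.74   0.016 -0.672] lean 47.8 jaw in rack [-0.016  1.     0.006] F [ 0.4 -0.  -0.1] w 34.8 j [-0.34  0.6  -0.29 -1.06 -1.01  0.73]
 jar rack [-150.7    2.1] yaw rel 0.039 res 36 score 0.55 box [250.8, 200.6, 31.5, 42.2]
```

View pics/j2.png

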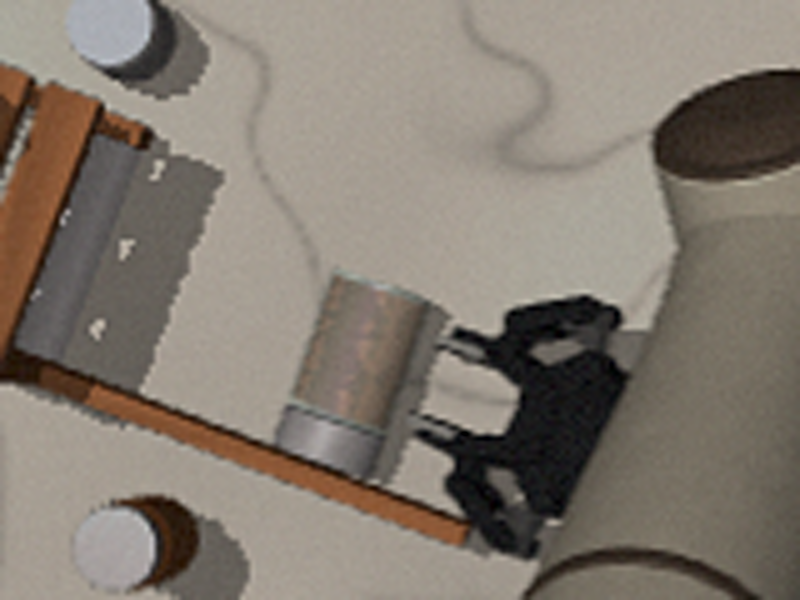

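Request:
servo_tool:
  turn:
    - [0,0,0.003]
    - [0,0,0.003]
    - [0,0,0]
    - [0,0,0]
    - [0,0,0]
  dp:
    - [0.0028,0,0]
    - [0.0028,0,0]
    - [0.0007,0.0018,0]
    - [0.001,0.0023,0]
    - [0.001,0.0028,0]
  fingers: [0.035,0.035,0.035,0.035,0.035]

```text
clock: 17.82
position: [508.0, -17.6, 10.3]
ee_rot: [-0.523, 0.75, 0.234, 0.33]
contact_force: [0.2, -0.8, 0.6]
gripper_width: 35.2
```

Request:
servo_tool:
  turn:
    - [0,0,0]
    - [0,0,0]
    - [0,0,0]
    - [0,0,0]
    - [0,0,0]
  dp:
    - [0.0011,0.003,0]
    - [0.0013,0.0033,0]
    - [0.0013,0.0033,0]
    - [0.0013,0.0033,0]
    - [0.0013,0.0033,0]
  fingers: [0.035,0.035,0.035,0.035,0.035]

```text
clock: 18.45
position: [514.7, 0.0, 10.4]
ee_rot: [-0.523, 0.75, 0.234, 0.33]
contact_force: [0.4, -0.7, 0.1]
gripper_width: 34.9
```

```bash
python3 -c "
from st import *
jarfit()"
```

```text
t 18.45 tcp [514.7   0.   10.4] rack xy [-159.4  -11.9] z 10.4
 tool z in rack [ 0.74   0.021 -0.672] lean 47.8 jaw in rack [-0.023  1.     0.006] F [-0.6 -0.6  0.1] w 34.9 j [-0.29  0.6  -0.28 -1.08 -0.99  0.7 ]
 jar rack [-129.7    3.1] yaw rel 0.031 res 34 score 0.9 box [244.4, 199.9, 30.6, 41.7]
```

Request:
servo_tool:
  turn:
    - [0,0,-0.003]
    - [0,0,-0.003]
    - [0,0,-0.003]
    - [0,0,-0.003]
    - [0,0,-0.003]
  dp:
    - [0.0013,0.0033,0]
    - [0.0013,0.0033,0]
    - [0.0013,0.0033,0]
    - [0.0013,0.0033,0]
    - [0.0013,0.0033,0]
  fingers: [0.035,0.035,0.035,0.035,0.035]

```text
clock: 19.18
position: [521.6, 17.6, 10.4]
ee_rot: [-0.517, 0.754, 0.232, 0.332]
contact_force: [0.1, -0.8, 0.7]
gripper_width: 34.7
```

Request:
servo_tool:
  turn:
    - [0,0,-0.003]
    - [0,0,-0.003]
    - [0,0,-0.003]
    - [0,0,0]
    - [0,0,0]
  dp:
    - [0.0013,0.0033,0]
    - [0.0013,0.0033,0]
    - [0.0013,0.0033,0]
    - [0.0013,0.0033,0]
    - [0.0013,0.0033,0]
  fingers: [0.035,0.035,0.035,0.035,0.035]

```text
clock: 19.8
position: [528.5, 35.3, 10.5]
ee_rot: [-0.513, 0.757, 0.23, 0.334]
contact_force: [-0.0, -0.0, 0.3]
gripper_width: 35.2
```

```bash
python3 -c "
from st import *
jarfit()"
```

```text
t 19.8 tcp [528.5  35.3  10.5] rack xy [-121.5  -11.9] z 10.5
 tool z in rack [ 0.741  0.002 -0.672] lean 47.8 jaw in rack [0.003 1.    0.006] F [-0.   0.   0.3] w 35.2 j [-0.22  0.6  -0.28 -1.13 -0.94  0.67]
 jar rack [-91.1   5.4] yaw rel 0.047 res 43 score 0.59 box [227.7, 194.4, 32.2, 41.1]
```

Request:
servo_tool:
  turn:
    - [0,0,0]
    - [0,0,-0.007]
    - [0,0,-0.007]
    - [0,0,-0.007]
    - [0,0,0]
  dp:
    - [-0.001,-0.003,0]
    - [-0.001,-0.003,0]
    - [-0.005,0.002,0]
    - [-0.006,0.0025,0]
    - [0,0,0]
  fingers: [0.035,0.03,0.025,0.025,0.025]

```text
clock: 20.52
position: [514.1, 33.6, 10.4]
ee_rot: [-0.504, 0.763, 0.227, 0.336]
contact_force: [0.2, 0.3, -0.6]
gripper_width: 25.2
```

```bash
python3 -c "
from st import *
jarfit();jarfit()
e=get_image('top')
cv2.imwrite('pics/j3.png',cv2.resize(e['img'][170:270,185:315,::-1],None,fx=6,fy=6,interpolation=cv2.INTER_CUBIC))
"
```

```text
t 20.525 tcp [514.1  33.6  10.4] rack xy [-128.3    0.9] z 10.4
 tool z in rack [ 0.741 -0.015 -0.672] lean 47.8 jaw in rack [0.026 1.    0.007] F [ 0.3 -0.1 -0.6] w 25.2 j [-0.24  0.58 -0.32 -1.15 -0.93  0.69]
 jar rack [-86.2   3.7] yaw rel 0.025 res 38 score 0.88 box [228.4, 193.6, 30.3, 40.4]
 jar rack [-85.9   4.4] yaw rel -0.001 res 47 score 0.67 box [228.1, 192.4, 29.2, 41.3]
```

View pics/j3.png

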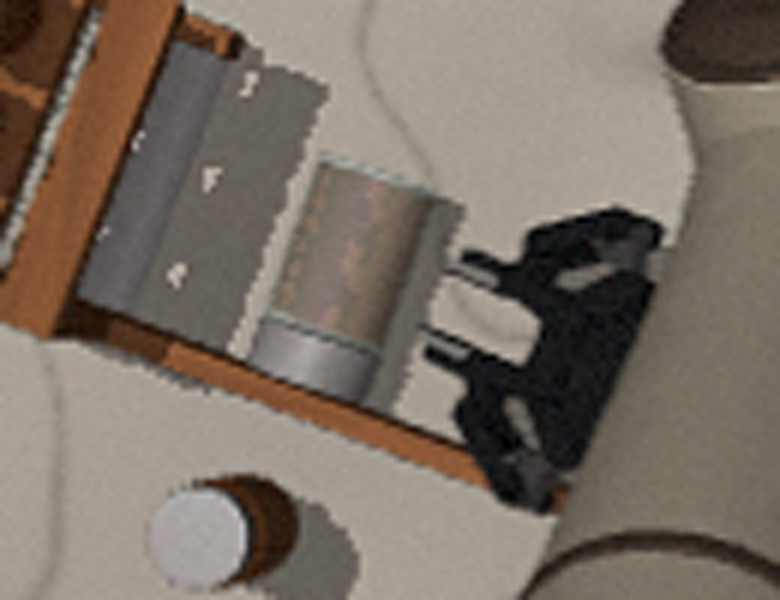

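Request:
servo_tool:
  turn:
    - [0,0,0]
    - [0,0,0]
    - [0,0,0]
    - [0,0,0]
    - [0,0,0]
  dp:
    - [0.0011,0.0028,0]
    - [0.0011,0.0028,0]
    - [0.0009,0.0023,0]
    - [0.0009,0.0023,0]
    - [0.0009,0.0023,0]
  fingers: [0.025,0.025,0.025,0.025,0.025]

```text
clock: 21.4
position: [520.7, 46.7, 10.3]
ee_rot: [-0.505, 0.762, 0.226, 0.336]
contact_force: [-1.4, -0.1, -0.2]
gripper_width: 25.0
```

Request:
servo_tool:
  turn:
    - [0,0,0]
    - [0,0,0]
    - [0,0,0]
    - [0,0,0]
    - [0,0,0]
  dp:
    - [0.001,0.0026,0]
    - [0.0011,0.0028,0]
    - [0.0011,0.0028,0]
    - [0.0011,0.0028,0]
    - [0.0011,0.0028,0]
  fingers: [0.025,0.025,0.025,0.025,0.025]

```text
clock: 22.02
position: [526.5, 61.5, 10.4]
ee_rot: [-0.505, 0.762, 0.226, 0.336]
contact_force: [-0.3, -0.4, -0.2]
gripper_width: 24.5
```

```bash
python3 -c "
from st import *
jarfit()"
```

```text
t 22.025 tcp [526.5  61.5  10.4] rack xy [-97.8  -0.5] z 10.4
 tool z in rack [ 0.741 -0.015 -0.672] lean 47.8 jaw in rack [0.025 1.    0.005] F [-0.5  0.1 -0.2] w 24.5 j [-0.18  0.58 -0.31 -1.18 -0.9   0.67]
 jar rack [-66.7   5.4] yaw rel 0.032 res 59 score 0.74 box [219.1, 193.9, 32.3, 36.7]
```

Request:
servo_tool:
  turn:
    - [0,0,0]
    - [0,0,0]
    - [0,0,0]
    - [0,0,0]
    - [0,0,0]
  dp:
    - [0.0011,0.0028,0]
    - [0.0011,0.0028,0]
    - [0.0011,0.0028,0]
    - [0.0011,0.0028,0]
    - [0.0011,0.0028,0]
  fingers: [0.025,0.025,0.025,0.025,0.025]

```text
clock: 22.75
position: [532.2, 76.2, 10.3]
ee_rot: [-0.505, 0.762, 0.226, 0.336]
contact_force: [-0.9, -2.2, 1.7]
gripper_width: 25.4
```

Request:
servo_tool:
  turn:
    - [0,0,0]
    - [0,0,0]
    - [0,0,0]
    - [0,0,0]
    - [0,0,0]
  dp:
    - [0.0011,0.0028,0]
    - [0.0011,0.0028,0]
    - [0.0011,0.0028,0]
    - [0.0011,0.0028,0]
    - [0.0011,0.0028,0]
  fingers: [0.025,0.025,0.025,0.025,0.025]

```text
clock: 23.38
position: [537.9, 90.7, 10.2]
ee_rot: [-0.505, 0.762, 0.226, 0.336]
contact_force: [-0.8, -1.7, 0.7]
gripper_width: 24.9
```

```bash
python3 -c "
from st import *
jarfit()
e=get_image('top')
cv2.imwrite('pics/j4.png',cv2.resize(e['img'][170:270,170:300,::-1],None,fx=6,fy=6,interpolation=cv2.INTER_CUBIC))
"
```

```text
t 23.375 tcp [537.9  90.7  10.2] rack xy [-66.5  -0.4] z 10.2
 tool z in rack [ 0.74  -0.015 -0.673] lean 47.7 jaw in rack [0.025 1.    0.005] F [-1.9  0.1  0.7] w 24.9 j [-0.12  0.59 -0.3  -1.21 -0.87  0.64]
 jar rack [64.6 21.2] yaw rel -0.04 res 2717 score 0.64 box [149.9, 158.0, 91.7, 84.8]
```

View pics/j4.png

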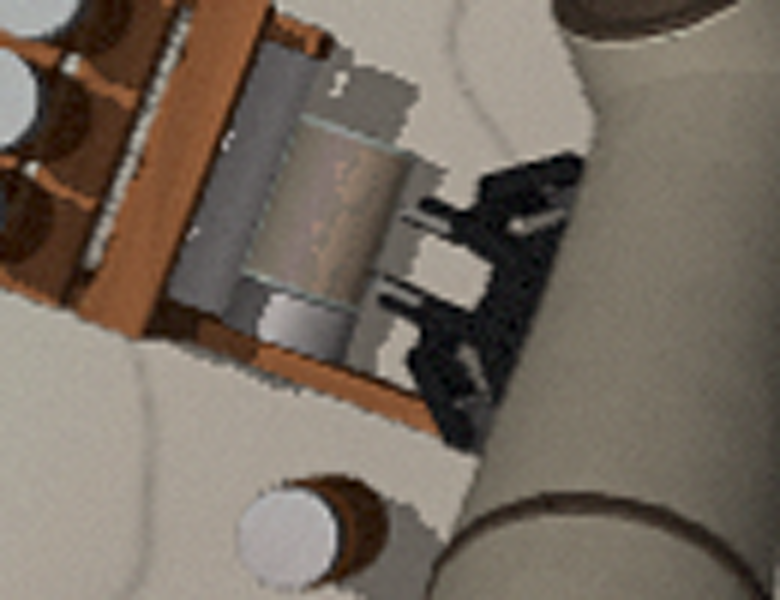

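Request:
servo_tool:
  turn:
    - [0,0,0]
    - [0,0,0]
    - [0,0,0]
    - [0,0,0]
    - [0,0,0]
  dp:
    - [0.0011,0.0028,0]
    - [0.0011,0.0028,0]
    - [0.0011,0.0028,0]
    - [0.0011,0.0028,0]
    - [0.0011,0.0028,0]
  fingers: [0.025,0.025,0.025,0.025,0.025]

```text
clock: 24.15
position: [543.6, 105.4, 10.1]
ee_rot: [-0.505, 0.763, 0.226, 0.336]
contact_force: [0.1, -0.9, 0.6]
gripper_width: 25.0
```

Request:
servo_tool:
  turn:
    - [0,0,0]
    - [0,0,0]
    - [0,0,0]
    - [0,0,0]
    - [0,0,0]
  dp:
    - [0.0011,0.0028,0]
    - [0.0011,0.0028,0]
    - [0.0011,0.0028,0]
    - [0.0011,0.0028,0]
    - [0.0011,0.0028,0]
  fingers: [0.025,0.025,0.025,0.025,0.025]

```text
clock: 24.78
position: [548.9, 119.6, 9.8]
ee_rot: [-0.505, 0.763, 0.225, 0.335]
contact_force: [-1.8, -5.2, 1.6]
gripper_width: 24.9
```

```bash
python3 st.py; python3 - <<'E'
from h import *
e=get_image('top');d=get_image('side')
g=lambda d,r0,r1,c0,c1,k:cv2.resize(d['img'][r0:r1,c0:c1,::-1],None,fx=k,fy=k,interpolation=cv2.INTER_CUBIC)
cv2.imwrite('pics/j5.png',np.hstack([g(e,170,260,165,255,5),g(d,130,220,275,345,5)]))
E
```

```text
t 24.775 tcp [548.9 119.6   9.8] rack xy [-35.6  -0.1] z 9.8
 tool z in rack [ 0.739 -0.015 -0.674] lean 47.6 jaw in rack [0.024 1.    0.005] F [-5.5 -0.2  1.6] w 24.9 j [-0.06  0.59 -0.29 -1.23 -0.84  0.61]
```

Request:
servo_tool:
  turn:
    - [0,0,0]
    - [0,0,0]
    - [0,0,0]
    - [0,0,0]
    - [0,0,0]
  dp:
    - [0.0011,0.0028,0.0005]
    - [0.0011,0.0028,0.0006]
    - [0.0011,0.0028,0.0006]
    - [0.0011,0.0028,0.0006]
    - [0.0011,0.0028,0.0006]
  fingers: [0.025,0.025,0.025,0.025,0.025]

```text
clock: 25.5
position: [555.0, 135.1, 13.1]
ee_rot: [-0.505, 0.763, 0.226, 0.336]
contact_force: [0.8, -0.8, 0.0]
gripper_width: 24.9
```

```bash
python3 st.py
```

```text
t 25.5 tcp [555.  135.1  13.1] rack xy [-18.9  -0.1] z 13.1
 tool z in rack [ 0.74  -0.015 -0.673] lean 47.7 jaw in rack [0.025 1.    0.006] F [-0.4 -1.1  0. ] w 24.9 j [-0.03  0.58 -0.28 -1.24 -0.82  0.58]
```

Request:
servo_tool:
  turn:
    - [0,0,0]
    - [0,0,0]
    - [0,0,0]
    - [0,0,0]
    - [0,0,0]
  dp:
    - [0.0009,0.0023,0.0005]
    - [0.0009,0.0023,0.0003]
    - [0.0008,0.0021,0]
    - [0.0008,0.0021,0]
    - [0.0008,0.0021,0]
  fingers: [0.025,0.025,0.025,0.025,0.025]

```text
clock: 26.12
position: [559.9, 147.8, 14.3]
ee_rot: [-0.505, 0.762, 0.226, 0.336]
contact_force: [-0.0, -0.1, -0.3]
gripper_width: 24.9
```

```bash
python3 st.py; python3 - <<'E'
from h import *
rp=np.load('rack.npy')
for n in('top','side'):
    d=get_image(n); print(n,[(round(r['score'],2),np.round(r['box'],1).tolist()) for r in search_frame('jar',n)][:3])
    a=np.linspace(0,6.283,40)
    for X in(0,10,20,30,46):
        q=proj(d,Rk(rp,np.vstack([np.c_[X+27*np.cos(a),0*a+y,30+27*np.sin(a)] for y in(-44,52)]))); print(X,np.round(np.r_[q.min(0),np.ptp(q,0)]).tolist())
E
```

```text
t 26.125 tcp [559.9 147.8  14.3] rack xy [-5.3 -0.1] z 14.3
 tool z in rack [ 0.741 -0.015 -0.672] lean 47.8 jaw in rack [0.025 1.    0.006] F [-0.1 -0.  -0.3] w 24.9 j [-0.01  0.59 -0.27 -1.24 -0.81  0.56]
top [(0.52, [184.3, 180.0, 15.0, 33.2])]
0 [194.0, 182.0, 33.0, 42.0]
10 [190.0, 181.0, 34.0, 42.0]
20 [187.0, 179.0, 34.0, 42.0]
30 [183.0, 178.0, 34.0, 42.0]
46 [177.0, 176.0, 34.0, 42.0]
side [(0.77, [321.7, 165.9, 15.1, 16.4])]
0 [306.0, 168.0, 32.0, 19.0]
10 [307.0, 167.0, 31.0, 19.0]
20 [308.0, 165.0, 31.0, 19.0]
30 [309.0, 164.0, 31.0, 19.0]
46 [310.0, 162.0, 31.0, 19.0]
```

Request:
servo_tool:
  turn:
    - [0,0,0]
    - [0,0,0]
    - [0,0,0]
    - [0,0,0]
    - [0,0,0]
  dp:
    - [0.0008,0.0021,0]
    - [0.0008,0.0021,0]
    - [0.0008,0.0021,0]
    - [0.0007,0.0018,0]
    - [0.0007,0.0018,0]
  fingers: [0.025,0.025,0.025,0.025,0.025]

```text
clock: 26.95
position: [563.9, 158.0, 14.2]
ee_rot: [-0.505, 0.762, 0.226, 0.336]
contact_force: [-0.2, 0.1, 0.1]
gripper_width: 24.9
```

```bash
python3 st.py; python3 - <<'E'
from h import *
for n in('top','side'):
    d=get_image(n); print(n,[(round(r['score'],2),np.round(r['box'],1).tolist()) for r in search_frame('jar',n)][:3])
E
```

```text
t 26.95 tcp [563.9 158.   14.2] rack xy [ 5.7 -0. ] z 14.2
 tool z in rack [ 0.741 -0.015 -0.672] lean 47.8 jaw in rack [0.025 1.    0.006] F [0.  0.2 0.1] w 24.9 j [ 0.01  0.59 -0.26 -1.25 -0.8   0.55]
top [(0.68, [191.5, 193.9, 1.8, 3.9])]
side [(0.45, [271.9, 267.1, 28.2, 28.1])]
```

Request:
servo_tool:
  turn:
    - [0,0,0]
    - [0,0,0]
    - [0,0,0]
    - [0,0,0]
    - [0,0,0]
  dp:
    - [0.0008,0.0021,0]
    - [0.0007,0.0018,0]
    - [0.0007,0.0018,0]
    - [0.0007,0.0018,0]
    - [0.0004,0.001,0]
  fingers: [0.025,0.025,0.025,0.025,0.025]

```text
clock: 27.78
position: [566.5, 164.9, 13.8]
ee_rot: [-0.505, 0.763, 0.225, 0.335]
contact_force: [-2.5, -6.9, 3.6]
gripper_width: 24.9
```

```bash
python3 st.py
```

```text
t 27.775 tcp [566.5 164.9  13.8] rack xy [13.   0.1] z 13.8
 tool z in rack [ 0.739 -0.015 -0.674] lean 47.6 jaw in rack [0.024 1.    0.005] F [-7.3 -0.2  3.6] w 24.9 j [ 0.03  0.59 -0.25 -1.25 -0.79  0.54]
```

Request:
servo_tool:
  turn:
    - [0,0,0]
    - [0,0,0]
    - [0,0,0]
    - [0,0,0]
    - [0,0,0]
  dp:
    - [0.0007,0.0018,0.0004]
    - [0.0007,0.0018,0.0004]
    - [0.0007,0.0018,0.0003]
    - [0.0007,0.0018,0.0003]
    - [0.0007,0.0018,0.0003]
  fingers: [0.025,0.025,0.025,0.025,0.025]

```text
clock: 28.4
position: [566.5, 164.9, 14.0]
ee_rot: [-0.509, 0.764, 0.221, 0.331]
contact_force: [-3.8, -7.6, 4.7]
gripper_width: 25.2
```

```bash
python3 st.py
```

```text
t 28.4 tcp [566.5 164.9  14. ] rack xy [13.  0.] z 14.0
 tool z in rack [ 0.729 -0.016 -0.684] lean 46.8 jaw in rack [0.022 1.    0.001] F [-8.5  0.8  4.7] w 25.2 j [ 0.04  0.58 -0.25 -1.24 -0.78  0.52]
```

Request:
servo_tool:
  turn:
    - [0,0,0]
    - [0,0,0]
    - [0,0,0]
    - [0,0,0]
    - [0,0,0]
  dp:
    - [-0.001,-0.0025,0.001]
    - [-0.0015,-0.004,0.001]
    - [-0.003,-0.007,0.001]
    - [-0.005,-0.013,0.001]
    - [-0.007,-0.018,0.001]
  fingers: [0.025,0.025,0.025,0.025,0.025]

```text
clock: 29.02
position: [548.2, 119.1, 19.4]
ee_rot: [-0.509, 0.763, 0.221, 0.331]
contact_force: [1.0, 0.4, 0.4]
gripper_width: 24.9
```

Request:
servo_tool:
  turn:
    - [0,0,0]
    - [0,0,0]
    - [0,0,0]
    - [0,0,0]
    - [0,0,0]
  dp:
    - [-0.01,-0.025,0.005]
    - [-0.012,-0.03,0.02]
    - [-0.012,-0.03,0.03]
    - [-0.012,-0.03,0.04]
    - [-0.01,-0.025,0.04]
  fingers: [0.025,0.025,0.025,0.025,0.025]

```text
clock: 29.65
position: [485.2, -29.9, 154.1]
ee_rot: [-0.506, 0.766, 0.223, 0.327]
contact_force: [0.9, 0.6, -0.4]
gripper_width: 25.2
```

```bash
python3 st.py; python3 - <<'E'
from h import *
rp=np.load('rack.npy'); P={}
def fit(d,R,x0):
    a=np.linspace(0,6.283,32)
    def f(v):
        m=np.zeros((1600,2560),np.uint8)
        J=np.vstack([np.c_[27*np.cos(a),0*a+y,27+27*np.sin(a)] for y in(-48,48)])
        J=Rk(np.r_[v[0],v[1],v[2]*.02],J); cv2.fillConvexPoly(m,cv2.convexHull(np.round((proj(d,Rk(rp,J))+.5)*4).astype(np.int32)),255)
        return np.abs(cv2.resize(m,(640,400),interpolation=cv2.INTER_AREA)/255.-R).sum()
    o=minimize(f,[x0,3,0],method='Nelder-Mead',options=dict(initial_simplex=np.array([[x0,3,0],[x0+10,3,0],[x0,10,0],[x0,3,3]]),maxiter=100)); return np.round(o.x*[1,1,.02],3),round(o.fun)
g=lambda d,r0,r1,c0,c1,k:cv2.resize(d['img'][r0:r1,c0:c1,::-1],None,fx=k,fy=k,interpolation=cv2.INTER_CUBIC)
for n in('top','side'):
    d=get_image(n); P[n]=d
    for q in('jar','mill','tin','tall_jar','salt_bowl'):
        r=regions_of(q,n); print(n,q,[(round(x['score'],2),np.round(x['box'],1).tolist()) for x in r][:3])
        if q=='jar' and n=='side' and r: print('fit',fit(d,r[0]['region'].astype(float),46))
im=g(P['side'],130,220,270,350,5); a=np.linspace(0,6.283,32)
for X,c in((46,(0,255,0)),(20,(0,0,255))):
    for y in(-44,52):
        q=(proj(P['side'],Rk(rp,np.c_[X+27*np.cos(a),0*a+y,27+27*np.sin(a)]))+.5-[270,130])*5
        cv2.polylines(im,[np.round(q).astype(int)],True,c,1)
im=np.hstack([im,g(P['side'],130,220,270,350,5)]); cv2.imwrite('pics/end.png',im)
E
```

```text
t 29.65 tcp [485.2 -29.9 154.1] rack xy [-198.     4.5] z 154.1
 tool z in rack [ 0.727 -0.01  -0.686] lean 46.7 jaw in rack [0.024 1.    0.011] F [ 0.9 -0.6 -0.4] w 25.2 j [-0.31  0.31 -0.27 -0.93 -1.13  0.39]
top jar [(0.61, [376.0, 196.9, 22.4, 20.1])]
top mill [(0.82, [372.8, 198.7, 23.1, 17.7])]
top tin [(0.78, [207.1, 146.4, 23.2, 20.4])]
top tall_jar [(0.61, [209.4, 246.8, 23.2, 19.0]), (0.58, [365.7, 193.1, 37.3, 33.6])]
top salt_bowl [(0.77, [399.5, 235.8, 28.6, 25.2])]
side jar [(0.74, [311.4, 163.9, 25.4, 16.5])]
fit (array([4.5686e+01, 8.8010e+00, 4.0000e-03]), 52)
side mill [(0.8, [316.2, 232.1, 18.6, 40.7])]
side tin [(0.55, [351.3, 168.4, 16.3, 19.1])]
side tall_jar [(0.78, [272.9, 166.0, 12.4, 29.9])]
side salt_bowl [(0.94, [271.8, 268.0, 28.6, 28.0])]
```

Request:
servo_tool:
  turn:
    - [0,0,0]
    - [0,0,0]
    - [0,0,0]
    - [0,0,0]
    - [0,0,0]
  dp:
    - [-0.02,-0.005,0.03]
    - [-0.025,-0.005,0.03]
    - [-0.025,-0.005,0.03]
    - [-0.02,0,0.02]
    - [0,0,0]
  fingers: [0.025,0.025,0.025,0.025,0.025]

```text
clock: 30.88
position: [393.8, -41.3, 263.1]
ee_rot: [-0.508, 0.765, 0.226, 0.325]
contact_force: [1.0, 0.1, -0.2]
gripper_width: 25.0
```

```bash
python3 - <<'E'
from h import *
rp=np.load('rack.npy'); P={n:get_image(n) for n in('top','side')}
g=lambda d,r0,r1,c0,c1,k:cv2.resize(d['img'][r0:r1,c0:c1,::-1],None,fx=k,fy=k,interpolation=cv2.INTER_CUBIC)
for n in P:
    for q in('jar','mill'): print(n,q,[(round(x['score'],2),np.round(x['box'],1).tolist()) for x in search_frame(q,n)][:3])
A=g(P['side'],130,220,270,350,5); im=A.copy(); a=np.linspace(0,6.283,32)
for X,c in((46,(0,255,0)),(20,(0,0,255))):
    for y in(-44,52):
        q=(proj(P['side'],Rk(rp,np.c_[X+27*np.cos(a),0*a+y,27+27*np.sin(a)]))+.5-[270,130])*5
        cv2.polylines(im,[np.round(q).astype(int)],True,c,1)
B=np.hstack([g(P['side'],220,294,300,357,2) [:148,:114],g(P['top'],160,234,150,420,2.54)[:148,:686]])
cv2.imwrite('pics/end2.png',np.vstack([np.hstack([im,A]),cv2.resize(B,(800,148))])); print(im.shape)
E
```

```text
top jar [(0.67, [395.5, 235.9, 31.8, 24.5]), (0.48, [185.3, 179.7, 25.7, 34.7])]
top mill [(0.53, [374.8, 198.1, 20.4, 18.0])]
side jar [(0.73, [310.7, 165.8, 26.1, 14.9])]
side mill [(0.59, [318.8, 233.7, 18.7, 40.5])]
(450, 400, 3)
```

View pics/end2.png

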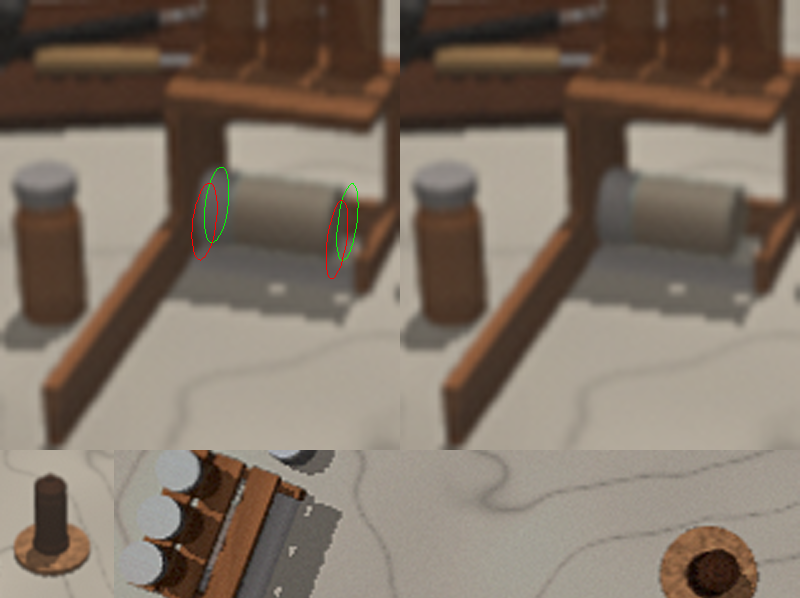

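```bash
python3 -c "
from bench import *
print(job_done())"
```

```text
the job is handed in; nothing more can be done
None
```

The mill stands on the 100 mm coaster near its middle, and the jar is rolled over the ridge into its berth under the shelf. I handed the job in with the clock at about 31 s of the 72 s allowed, and the arm was well clear of everything.

**Mill:** The first grip was too high, so I reopened and gripped again about 20 mm lower before lifting. I released it on light contact (about 3 N). In the last side and top pictures it stands upright on the cork.

**Jar:** I rolled it at about 20–25 mm/s with the hand leaned about 48°, never lifting it. I paused twice to back off and reposition. The jar crept on about 3 mm after the first and about 5 mm after the second, and stayed within a few mm of the wall. I pressed it home until it stopped, at about 8 N.

**Last checks:**
- A side-camera fit puts the jar's centre at rack x of about 46 mm, lying square. The last picture agrees.
- The tin, amber jar and bowl are where they started, within the detector's noise.

**What went wrong or disagreed:**
- During the first push, part of the hand apparently brushed the guide wall (about 4 N). I then shifted over and narrowed the fingers.
- The jar's skew along the lane measured between about 0 and 0.06 rad in different pictures.
- The two cameras disagreed by a few mm, up to 14 mm for the partly hidden mill.
- The top camera could not confirm the jar under the shelf. Its best "jar" detection there was the bowl.

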